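# Move the battery pack from the charger to the cordless chopper

## Task

Squeeze the snap tab of the battery pack to unlatch it, lift the pack out of the charger and fit it into the empty bay of the cordless chopper, tab on the same side. Press it gently but fully home, so that when you let go the tab springs out under the catch and the pack stays locked. Do not wrench or ram the pack in either bay, and leave the other things on the worktop alone.

Things in the scene. Friction and masses are not known exactly. Their poses are not given: they have to be found in the camera images.
- pack: the battery pack, an upright grey block 56 mm (its x) by 40 mm (y) by 100 mm tall, 0.14 to 0.28 kg; origin at the centre of its underside, z up. The lowest 6 mm is a foot 2.5 mm narrower on every side. The black snap tab is on its +y face, which points to the +y side of the charger; It starts locked in the charger, axes along the charger's
- pack_grip (a point): where to grip the pack: 83 mm above its origin, midway between the grip plate and the pressed tab. Close along the pack's y: one finger on the rubber grip plate (40 mm wide, 1 mm proud of the -y face), one on the tab's ribbed pad (28 mm wide); both reach from 64 to 96 mm above the pack's origin. 47.5 mm wide with the tab out, 41.5 mm pressed. Held there it hardly slips
- tab_hook (a point): top of the outer tip of the tab's hook: 27.5 mm above the pack's origin and, tab out, 25.5 mm from its middle along +y (5.5 mm proud of the face). The hook is 24 mm wide (x), 7.5 mm tall, flat above and below; it slides straight in together with the pad. Pulling or pushing the pack with the tab out jams the hook on the ledge
- snap_tab (a joint): how far the tab is pressed in, m: 0 sprung out, 0.006 fully in. Its spring pushes out with 3 N at 0, 10.2 N fully in. The hook clears the ledge for certain from 0.0055 on: grip with about 16 N; under 11 N leaves it hooked. A locked pack reads near 0; beside the ledge it reads 0.002 or more
- charger: the charger, white plastic, fixed to the worktop; origin on the worktop on the vertical axis of its bay, z up. Bay housing 82 by 82 mm, 67 mm tall; behind it (x = +41 to +111 mm) a hump 49 mm tall. The locked pack's origin is at z = 18.5 mm; pressed right down it would be at 16 mm. Sprung contacts below push it up as in the chopper
- charger_mouth (a point): centre of the charger's bay at the rim of the housing, 67 mm above the worktop. The well inside is the same as in the chopper. Neither bay stands more than 30 N from the pack, all contacts added up: a steady pull or push of up to 12 N with the pack centred in the well is safe; when it is off centre, side loads add to it
- chopper: the cordless chopper, white plastic, fixed to the worktop; origin on the worktop on the axis of its empty bay, z up. Bay housing 82 by 82 mm, 67 mm tall; behind it at x = +83 mm a round beaker, 86 mm across, 120 mm tall. The insert in its bay sits up to 5 mm higher or lower each time, unmeasured: pressed right down, the pack's origin is at z = 11 to 21 mm
- chopper_mouth (a point): centre of the bay at the housing's rim, z = 67 mm. Well 60 (x) by 44 mm (y), 2 mm clear round the pack; bevelled mouth; catch ledge on +y, 30 to 42 mm above the bottom, room for the hook below. Contacts push up over the last 10 mm (3 to 6 N), then a hard bottom: let go within 2.5 mm of it and the hook goes under the ledge; the pack rises 2.5 mm and is locked
- tealight: bystander: tealight candle, 38 mm across, 15 mm tall; origin under its centre
- matchbox: bystander: matchbox, 36 x 56 x 16 mm; origin under its centre
- egg_cup: bystander: egg cup, 49 mm across, 53 mm tall; origin under its centre
- tomato_tin: bystander: tin, 57 mm across, 72 mm tall; origin under its centre
Mind the look-alikes: they are no part of the job. What is shaped like the pack but yellow is not meant.

How it is judged:
On the way:
1. the pack is unlatched and lifted clear of the charger in the fingers (z of pack in the frame of charger above 0.075 m and contact force between the fingers and pack above 2 N), for 0.2 s.
At the end, for the whole second after the job is handed in: the pack stands at rest and upright (within 0.1 rad) in the chopper's bay, within 6 mm of its axis and 0.12 rad of its heading, its origin less than 27 mm above the worktop, with the tab sprung out (joint below 1.5 mm) under the catch ledge; nothing holds it (horizontal distance between pack and chopper below 0.006 m and z of pack in the frame of chopper below 0.027 m and value of joint snap_tab below 0.0015 m and angle between the x axis of pack and the x axis of chopper, either way round below 0.12 rad and angle between pack's own z axis and vertical below 0.1 rad and linear speed of pack below 0.02 m/s); the robot touches nothing.
It fails at once if the pack is wrenched or jammed against the charger with more than 30 N (contact force between pack and charger above 30 N).
It fails at once if the pack is rammed against the chopper with more than 30 N (contact force between pack and chopper above 30 N).
It fails at once if a bystander is moved by more than 25 mm (distance of any of tealight, matchbox, egg_cup, tomato_tin from where it was at the start of the episode above 0.025 m).
It also fails if it takes over 72 s, if anything falls off the work surface, if the arm or the gripper's body presses on something with over 40 N, if the wrist force passes 120 N, or if a joint passes its speed limit or range.

## Robot

A 6-joint arm with a two-finger parallel gripper is mounted at the origin on a cart in front of the work surface, level with it; the furniture and walls round the work are solid. World frame = base frame: x ahead of the robot, y to its left, z up, the work surface at z = 0. Lengths are in m, angles in rad, forces in N, time in s.
With the tool pointing down it reaches from about 0.375 to 0.9 m from the base axis. Payload 3.1 kg.
Tool frame: the origin (TCP) lies on the centre line of the jaws, within the pads' length; the fingertips stand ahead of it and the grasp point (between the pads) lies 3 mm ahead of it (robot.tip_reach is the z of the fingertips in the tool frame, in m); z points along the fingers, y is the line along which they close (so a half turn about z gives the same grasp; the last joint's range is limited). The gripper opens to 87 mm and grips with 3 to 60 N. Pads are 19 mm wide; open, the fingers measure 117 mm over their backs; the gripper's body (75 mm by 190 mm) begins 51 mm behind the grasp point.
Start: joints at [0.944, 0.527, 1.433, -0, 1.181, -0.178], TCP at [0.271, 0.563, 0.245] pointing down, gripper open.
Joint ranges: [-3.08, 3.08], [-0.75, 2.2], [0.22, 2.44], [-1.43, 4.57], [0, 2.65], [-2.85, 2.85]. Speed limits (rad/s): [2.79, 2.79, 3.14, 3.14, 3.14, 3.14].

## Interface

Orientations are given as a unit quaternion [x, y, z, w].
In Python, from rig import sensors, eyes, ticket, robot gives the robot as it stands.
- The arm moves only by the tool drive_tool, never from a script. Its argument "deltas" is a list that holds one entry, the list of rows, each a list of 6 numbers: the shift along the tool's x, y, z in mm, then the turn, a rotation vector about the tool's x, y, z in rad. A call has 1 to 8 rows; each row shifts and turns the commanded pose from where the row before left it, along the tool's axes as they then stand; what a row does not reach is not made up. A row lasts 1/12 s, in which the tool goes at most 41.7 mm and 7.16 degrees, less where a joint would pass 70% of its speed; a pose out of reach is approached as far as the arm can. A call is refused whole if a number of a shift passes 41.7 or a number of a turn 0.125, either way. A call with a gripper value outside its range is refused whole. "gripper" is the opening in per cent of the stroke, from 0 (shut) to 100 (fully open), set as the call begins (left out, the last holds). The fingers move at their own pace and stop on an object; "squeeze" is the grip in N (left out, the last holds). Time passes only in rows, so rows that do not move let the fingers close. It gives the time, the measured TCP pose, the force, the opening and the grip force at its end, in the units of the state.
- sensors.get_obs(): the state, without advancing time (a new reading comes with each control period).
- eyes.camera(name): name is "side" or "top" or "wrist"; returns a dict with "img" (384x512x3 uint8, red, green, blue), "fov_y" (degrees; the focal length in pixels is half the picture's height over the tangent of half this angle, whatever the lens; pixels are square), "cx", "cy" (the principal point, pixels), "xyz" and "attitude" of the camera in the world; the wrist camera has in their place "hand_eye" (4x4, takes a point from camera to tool coordinates, whose origin is the TCP and whose axes are the flange's). Camera axes: x right, y up, looking along -z (the intrinsics and any distortion apply to the point x, -y, -z); pixel columns grow to the right and rows downward; lengths in m; the calibration is good to about 2 mm. A picture is of the moment at which its call begins: read the wrist's pose just before it. There is no depth.
- ticket.hand_in(): hands the job in; it is judged then, once.
The state is a dict: "time": time; "q": joint angles; "joint_velocities": joint speeds; "joint_torque": joint torques, N m; "position": TCP position; "tool_rot": TCP orientation; "ft_force": force on the tool from outside, world axes, zero at the start; "moment": the same for the moment, N m; "grip_width": finger opening in m; "grip_force": force on a finger pad.
Only numpy, scipy, OpenCV 4.12 (cv2) and the standard library are available. Lean on these libraries where they do the work, as an engineer would, in place of code of your own. Each camera call takes 0.05 s, during which the arm holds its last target. There are 200 camera calls.

## Working session

There is one attempt and no reset: what is moved stays moved. The work goes in short steps, Python scripts to look and compute and a tool call to move; the robot and the scene stay as the last step left them, time stands still between calls to the robot, and variables do not carry over. Pictures are saved under pics/ and viewed, at most 10 in all, crops included, and the job is handed in when it is done.

Besides the shell and the picture viewer there is one more tool, called as name(argument=value, ...), one argument or row to a line, values as JSON. drive_tool: Moves the arm, as the interface text tells. Its arguments: {"type":"object","properties":{"deltas":{"type":"array"},"gripper":{"type":"number"},"squeeze":{"type":"number"}},"required":["deltas"]}

```bash
ls; mkdir -p pics
python3 - <<'E'
from rig import sensors, eyes, robot
import cv2, numpy as np
o=sensors.get_obs(); print(o)
print(robot.tip_reach)
for n in ("top","side","wrist"):
    c=eyes.camera(n); cv2.imwrite(f"pics/{n}0.png",c["img"][:,:,::-1]); print(n,{k:v for k,v in c.items() if k!="img"})
a=np.hstack([cv2.imread("pics/top0.png"),cv2.imread("pics/side0.png")]);
E
```

```text
pics
{'time': 0.0, 'q': array([ 9.43504729e-01,  5.28437819e-01,  1.43388665e+00, -2.81090716e-05,
        1.18140055e+00, -1.78490917e-01]), 'joint_velocities': array([-4.23142641e-04,  6.22570285e-04, -7.94550147e-05,  1.46103703e-03,
       -2.79336290e-05,  2.18667425e-03]), 'joint_torque': array([ 4.55192840e-04, -4.40038705e+01, -1.76589847e+01,  6.33199629e-02,
        5.81745955e-02, -1.44548021e-04]), 'position': array([0.27074774, 0.56255752, 0.24359398]), 'tool_rot': array([ 2.22516436e-01,  9.74928356e-01, -9.85907655e-04, -4.06071345e-04]), 'ft_force': array([-0.02214954, -0.37356746, -0.22300724]), 'moment': array([-0.07014096, -0.00633436, -0.00828442]), 'grip_force': 0.0, 'grip_width': 0.08716105943432743}
0.022
top {'fov_y': 42.585298924126214, 'cx': 261.7704295134986, 'cy': 190.96318146684152, 'xyz': array([0.4480261 , 0.06677704, 1.03784921]), 'attitude': array([ 0.02548595, -0.03235849, -0.6991478 ,  0.71378971])}
side {'fov_y': 52.329478277071054, 'cx': 250.93987316006059, 'cy': 187.79335823712478, 'xyz': array([ 0.42474747, -0.71912752,  0.47601906]), 'attitude': array([ 0.53164634, -0.04772711, -0.0577557 ,  0.843646  ])}
wrist {'fov_y': 63.70212812113802, 'cx': 257.04043220733854, 'cy': 197.42508077226663, 'hand_eye': array([[-9.92384949e-04,  9.54849237e-01,  2.97089128e-01,
         8.10923287e-02],
       [ 9.99999338e-01,  1.12074776e-03, -2.61742514e-04,
        -4.78649954e-04],
       [-5.82886615e-04,  2.97088671e-01, -9.54849717e-01,
        -1.40492087e-01],
       [ 0.00000000e+00,  0.00000000e+00,  0.00000000e+00,
         1.00000000e+00]])}
```

View pics/top0.png

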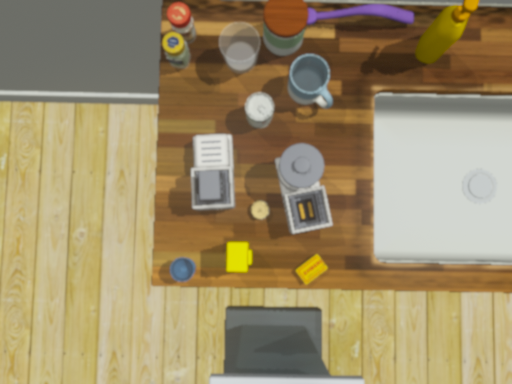

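View pics/side0.png

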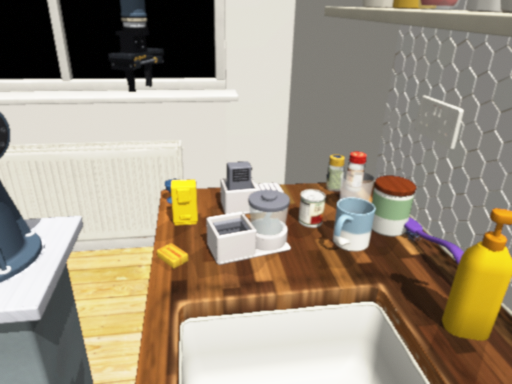

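Top view (up ≈ +x, left ≈ +y): the grey pack in the charger is at (210,185), with the hump above it. The chopper's empty bay is at (308,210), its beaker at (301,165). The yellow look-alike is at (238,256) and is not meant. The bystanders are the tealight (260,210), matchbox (311,269), egg cup (181,268) and tin (259,108). The grey block fits because it stands in the white charger with the hump. I'll confirm that in an enlarged crop.

```bash
cat > h.py <<'E'
import numpy as np, cv2
from scipy.spatial.transform import Rotation as R
from rig import sensors, eyes
def shot(n,save=None):
    o=sensors.get_obs(); c=eyes.camera(n)
    if n=="wrist":
        T=np.eye(4);T[:3,:3]=R.from_quat(o["tool_rot"]).as_matrix();T[:3,3]=o["position"];T=T@c["hand_eye"]
        c["Rm"],c["p"]=T[:3,:3],T[:3,3]
    else: c["Rm"],c["p"]=R.from_quat(c["attitude"]).as_matrix(),np.array(c["xyz"])
    c["f"]=192/np.tan(np.radians(c["fov_y"]/2))
    if save: cv2.imwrite("pics/"+save,c["img"][:,:,::-1])
    return c
def plane(c,uv,z):
    uv=np.atleast_2d(np.array(uv,float))
    d=np.c_[(uv[:,0]-c["cx"])/c["f"],-(uv[:,1]-c["cy"])/c["f"],-np.ones(len(uv))]@c["Rm"].T
    return c["p"]+d*((z-c["p"][2])/d[:,2])[:,None]
def proj(c,P):
    q=(np.atleast_2d(P)-c["p"])@c["Rm"]
    return np.c_[c["cx"]+c["f"]*q[:,0]/-q[:,2],c["cy"]-c["f"]*q[:,1]/-q[:,2]]
E
python3 - <<'E'
from h import *
c=shot("top")
im=c["img"][125:240,180:340,::-1]
cv2.imwrite("pics/crop1.png",cv2.resize(im,None,fx=5,fy=5,interpolation=cv2.INTER_CUBIC))
for n,uv,z in [("pack top",(209,185),.118),("bay",(308,210),.067),("beaker",(301,163),.12),("tin",(259,102),.072),("tealight",(260,209),.015),("cup",(181,268),.05),("match",(311,269),.016),("yellow",(238,256),.1),("base?",(270,340),0)]:
    print(n,plane(c,uv,z)[0].round(3))
E
```

```text
pack top [0.533 0.158 0.118]
bay [ 0.492 -0.034  0.067]
beaker [ 0.578 -0.014  0.12 ]
tin [0.705 0.067 0.072]
tealight [0.494 0.061 0.015]
cup [0.372 0.215 0.05 ]
match [ 0.373 -0.047  0.016]
yellow [0.401 0.101 0.1  ]
base? [0.225 0.034 0.   ]
```

View pics/crop1.png

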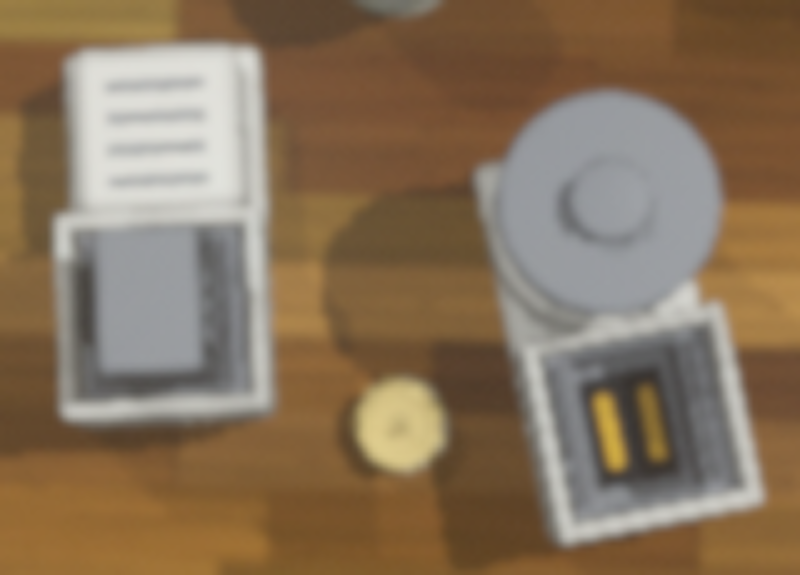

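The crop confirms the grey block in the white charger at crop (150,300). The chopper bay has gold contacts at (630,430) and its beaker is up-left of it. Next I'll get coarse poses from the rim corners.

```bash
cat >> h.py <<'E'
def rect(P):
    "P: corners (near-left i.e. -x+y, +x+y, +x-y, -x-y) -> centre, yaw of x axis, sizes"
    P=P[:,:2]; x=P[1]+P[2]-P[0]-P[3]; return P.mean(0).round(4), round(np.degrees(np.arctan2(x[1],x[0])),2), [round(np.linalg.norm(P[i]-P[(i+1)%4])*1000,1) for i in range(4)]
def togo(xyz,yaw):
    "TCP target, tool x at yaw (deg), pointing down -> tool-frame shift mm, rotvec about tool"
    o=sensors.get_obs(); Rc=R.from_quat(o["tool_rot"]); a=np.radians(yaw)
    Rt=R.from_matrix(np.array([[np.cos(a),np.sin(a),0],[np.sin(a),-np.cos(a),0],[0,0,-1]]))
    print("t",o["time"],"shift mm",(Rc.inv().apply(np.array(xyz)-o["position"])*1000).round(1),"rot",(Rc.inv()*Rt).as_rotvec().round(4))
E
python3 - <<'E'
from h import *
c=shot("top")
k=lambda a:np.array(a)/5+[180,125]
a=rect(plane(c,k([(62,418),(56,218),(264,213),(273,412)]),.067)); b=rect(plane(c,k([(565,543),(525,347),(720,305),(763,495)]),.067))
print(a,b); t=rect(plane(c,k([(103,377),(97,228),(201,230),(205,372)]),.1185)); print(t)
togo([*a[0],.30],a[1]+180)
E
```

```text
(array([0.5316, 0.1551]), np.float64(3.77), [np.float64(79.4), np.float64(82.4), np.float64(79.1), np.float64(83.1)]) (array([ 0.4931, -0.0351]), np.float64(12.89), [np.float64(78.7), np.float64(79.2), np.float64(76.9), np.float64(80.4)])
(array([0.5321, 0.1552]), np.float64(3.61), [np.float64(56.1), np.float64(39.0), np.float64(53.4), np.float64(38.1)])
t 0.25 shift mm [-411.7 -254.4  -55.8] rot [-9.000e-04 -4.000e-04 -5.146e-01]
```

drive_tool(
  deltas=[
    [[-29,-18,-4,0,0,0],[-29,-18,-4,0,0,0],[-29,-18,-4,0,0,0],[-29,-18,-4,0,0,0],[-29,-18,-4,0,0,0],[-29,-18,-4,0,0,0],[-29,-18,-4,0,0,0],[-29,-18,-4,0,0,0]],
  ],
  gripper=100,
)

```text
time: 0.92
position: [0.4182, 0.3313, 0.2768]
tool_rot: [0.222, 0.975, 0.0, 0.0]
ft_force: [-0.2, 0.2, 0.1]
grip_width: 0.0873
grip_force: 0.0
```

drive_tool(
  deltas=[
    [[-30,-18,-4,0,0,0],[-30,-18,-4,0,0,0],[-30,-18,-4,0,0,0],[-30,-18,-4,0,0,0],[-30,-18,-4,0,0,0],[-30,-20,-4,0,0,0],[0,0,0,0,0,-0.12],[0,0,0,0,0,-0.12]],
  ],
)

```text
time: 1.58
position: [0.5336, 0.1532, 0.3007]
tool_rot: [0.103, 0.995, 0.0, 0.0]
ft_force: [0.1, 0.2, -0.3]
grip_width: 0.087
grip_force: 0.0
```

drive_tool(
  deltas=[
    [[0,0,0,0,0,-0.12],[0,0,0,0,0,-0.12],[0,0,0,0,0,-0.035],[0,0,0,0,0,0],[0,0,0,0,0,0]],
  ],
)

```text
time: 2.0
position: [0.532, 0.1555, 0.3005]
tool_rot: [-0.032, 0.999, 0.0, -0.0]
ft_force: [-0.7, -0.2, -0.1]
grip_width: 0.0871
grip_force: 0.0
```

Run:
```python
from h import *
togo([.532,.155,.30],183.7)
c=shot("wrist","w1.png")
for n,z in(("rim",.067),("top",.1185)):
    for x,y in ((.041,.041),(.028,.02)):
        print(n,proj(c,[.532,.155,z])[0].round(0))
```

```text
t 2.0 shift mm [ 0.1 -0.5  0.5] rot [ 0.     -0.0002  0.0004]
rim [257. 170.]
rim [257. 170.]
top [257. 181.]
top [257. 181.]
```

View pics/w1.png

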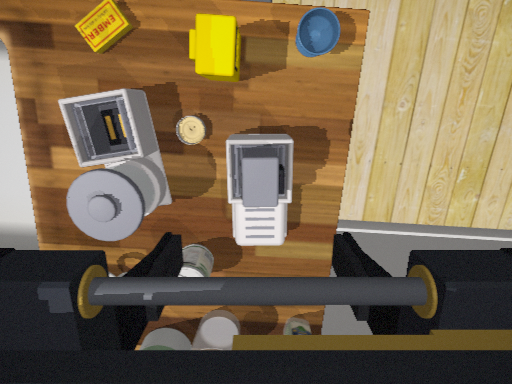

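The wrist view (up = −x, right = +y) has the pack top at about (260,182) with the black tab to its right at (281,178). The charger rim spans (228–292, 136–201), and the chopper bay is at (110,128). Next I measure the pack top and both rims with masks.

Run:
```python
from h import *
c=shot("wrist"); im=c["img"].astype(int); 
print(im[182,225:300:3].tolist())
print(im[140:210:4,260].tolist())
hsv=cv2.cvtColor(c["img"],cv2.COLOR_RGB2HSV)
w=((hsv[...,2]>195)&(hsv[...,1]<35)).astype(np.uint8)
n,l,s,ce=cv2.connectedComponentsWithStats(w)
for i in range(1,n):
    if s[i,4]>80 and s[i,1]<250: print("white",s[i],ce[i].round(1))
```

```text
[[133, 96, 48], [231, 225, 226], [168, 163, 163], [96, 99, 106], [136, 136, 145], [89, 89, 96], [151, 151, 159], [160, 160, 171], [160, 160, 171], [159, 158, 169], [159, 157, 168], [157, 157, 167], [159, 158, 168], [158, 158, 169], [158, 158, 169], [155, 152, 166], [157, 157, 168], [150, 149, 160], [36, 36, 40], [42, 38, 50], [96, 93, 96], [134, 130, 131], [160, 154, 149], [133, 94, 53], [139, 96, 52]]
[[202, 198, 198], [127, 125, 130], [69, 69, 75], [73, 74, 76], [73, 75, 77], [160, 161, 169], [157, 156, 167], [158, 159, 169], [158, 159, 168], [159, 158, 168], [157, 157, 166], [157, 157, 167], [157, 157, 168], [157, 157, 167], [158, 158, 168], [155, 157, 167], [157, 158, 168], [187, 183, 186]]
white [   0   58   35  168 3660] [ 12.  158.1]
white [ 58  89  83  78 755] [ 99.2 122.1]
white [ 226  140   66  105 2077] [255.8 211.1]
white [337 228 175  13 445] [422.2 234. ]
```

drive_tool(
  deltas=[
    [[0,0,25,0,0,0],[0,0,30,0,0,0],[0,0,30,0,0,0],[0,0,15,0,0,0],[0,0,0,0,0,0],[0,0,0,0,0,0]],
  ],
)

```text
time: 2.6
position: [0.5318, 0.1555, 0.2]
tool_rot: [-0.033, 0.999, -0.0, -0.001]
ft_force: [-0.1, -0.1, 0.0]
grip_width: 0.0872
grip_force: 0.0
```

Run:
```python
from h import *
c=shot("wrist","w2.png"); im=c["img"].astype(int)
print(proj(c,[[.532,.155,.067],[.532,.155,.1185]]).round(1))
cv2.imwrite("pics/w2c.png",cv2.resize(c["img"][100:260,160:360,::-1],None,fx=4,fy=4)[:600])
```

```text
[[257.3 193.9]
 [257.4 213.1]]
```

View pics/w2c.png

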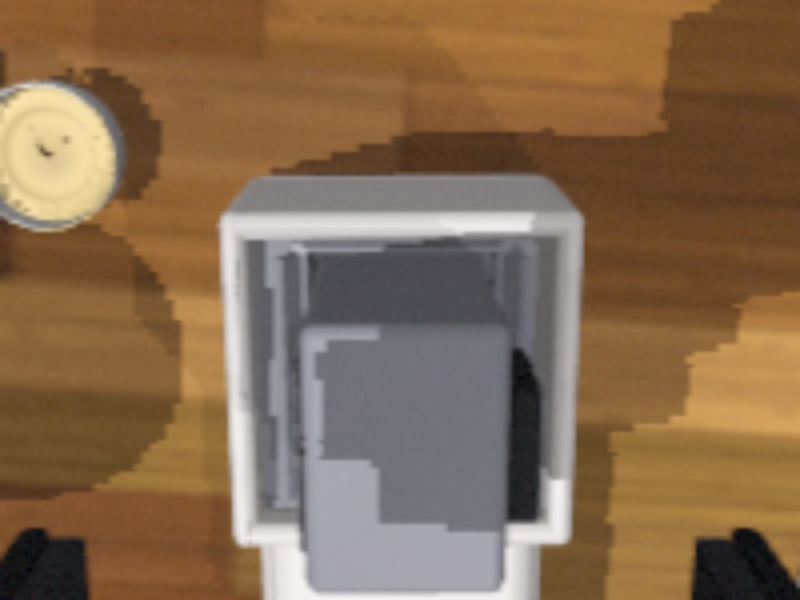

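The close wrist crop shows the pack top at crop (301–508, 323–592), the black tab on the right at (525,440), and the rim corners at (220,215), (583,212), (570,543) and (237,545).

Run:
```python
from h import *
c=shot("wrist")
k=lambda a:np.array(a)/4+[160,100]-.4
print(rect(plane(c,k([(508,323),(503,592),(308,592),(301,323)]),.1185)))
print(rect(plane(c,k([(583,212),(570,543),(237,545),(220,215)]),.067)))
# fingers' pixel midline check: grasp centre line projected
print(proj(c,[sensors.get_obs()["position"]+[0,0,-.003]]))
```

```text
(array([0.5352, 0.1579]), np.float64(4.13), [np.float64(55.2), np.float64(38.8), np.float64(55.2), np.float64(38.5)])
(array([0.5356, 0.1579]), np.float64(4.23), [np.float64(80.3), np.float64(80.6), np.float64(80.2), np.float64(80.9)])
[[258.78940164 266.03638211]]
```

Run:
```python
from h import *
togo([.535,.1573,.1045],184.1)
```

```text
t 2.7 shift mm [-1.6  1.5 97.3] rot [ 0.      0.0028 -0.0055]
```

drive_tool(
  deltas=[
    [[-3,2,20,0,0,-0.005],[0,0,25,0,0,0],[0,0,25,0,0,0],[0,0,15,0,0,0],[0,0,5,0,0,0],[0,0,0,0,0,0]],
  ],
)

```text
time: 3.2
position: [0.5353, 0.1577, 0.1107]
tool_rot: [-0.036, 0.999, -0.0, 0.0]
ft_force: [-0.1, -0.5, 0.6]
grip_width: 0.0869
grip_force: 0.0
```

drive_tool(
  deltas=[
    [[0,0,0,0,0,0],[0,0,0,0,0,0]],
  ],
)

```text
time: 3.37
position: [0.5364, 0.1579, 0.1123]
tool_rot: [-0.036, 0.999, 0.0, 0.002]
ft_force: [0.5, 0.4, 0.4]
grip_width: 0.0871
grip_force: 0.0
```

Run:
```python
from h import *
for i in range(5):
    togo([.535,.1573,.1045],184.1); c=shot("wrist")
```

```text
t 3.3667 shift mm [ 1.5 -0.5  7.8] rot [ 0.      0.0037 -0.0003]
t 3.4167 shift mm [ 1.3 -0.4  7.7] rot [ 0.0001  0.0035 -0.0003]
t 3.4667 shift mm [ 1.1 -0.4  7.6] rot [ 0.      0.0032 -0.0003]
t 3.5167 shift mm [ 0.9 -0.4  7.3] rot [ 0.      0.0026 -0.0003]
t 3.5667 shift mm [ 0.7 -0.4  7.1] rot [-0.      0.002  -0.0003]
```

drive_tool(
  deltas=[
    [[0,0,3,0,0,0],[0,0,2.5,0,0,0],[0,0,0,0,0,0],[0,0,0,0,0,0],[0,0,0,0,0,0],[0,0,0,0,0,0]],
  ],
  gripper=60,
  squeeze=5,
)

```text
time: 4.12
position: [0.535, 0.1577, 0.105]
tool_rot: [-0.036, 0.999, -0.0, -0.0]
ft_force: [0.7, 0.8, -0.4]
grip_width: 0.0562
grip_force: 0.0
```

drive_tool(
  deltas=[
    [[0,0,0,0,0,0],[0,0,0,0,0,0],[0,0,0,0,0,0],[0,0,0,0,0,0],[0,0,0,0,0,0],[0,0,0,0,0,0],[0,0,0,0,0,0]],
  ],
  gripper=0,
  squeeze=5,
)

```text
time: 4.7
position: [0.535, 0.1579, 0.1051]
tool_rot: [-0.036, 0.999, 0.0, 0.0]
ft_force: [-1.1, 2.9, -0.3]
grip_width: 0.0462
grip_force: 5.0
```

drive_tool(
  deltas=[
    [[0,0,0,0,0,0],[0,0,0,0,0,0],[0,0,0,0,0,0],[0,0,0,0,0,0],[0,0,0,0,0,0],[0,0,0,0,0,0]],
  ],
  squeeze=17,
)

```text
time: 5.2
position: [0.5351, 0.1571, 0.1051]
tool_rot: [-0.036, 0.999, -0.001, 0.0]
ft_force: [0.4, -2.1, 2.1]
grip_width: 0.0411
grip_force: 16.9
```

drive_tool(
  deltas=[
    [[0,0,0,0,0,0],[0,0,0,0,0,0]],
  ],
)

```text
time: 5.37
position: [0.5351, 0.1572, 0.1051]
tool_rot: [-0.036, 0.999, -0.0, 0.0]
ft_force: [-0.3, -4.9, 3.3]
grip_width: 0.0411
grip_force: 16.9
```

drive_tool(
  deltas=[
    [[0,-0.5,-1,0,0,0],[0,0,0,0,0,0],[0,0,0,0,0,0]],
  ],
)

```text
time: 5.62
position: [0.5351, 0.157, 0.1061]
tool_rot: [-0.036, 0.999, -0.0, 0.0]
ft_force: [0.4, -4.0, 2.5]
grip_width: 0.041
grip_force: 16.9
```

drive_tool(
  deltas=[
    [[0,0,-1,0,0,0],[0,0,-1,0,0,0],[0,0,0,0,0,0]],
  ],
)

```text
time: 5.87
position: [0.5351, 0.1573, 0.1082]
tool_rot: [-0.036, 0.999, 0.0, 0.0]
ft_force: [-1.3, -3.5, 2.6]
grip_width: 0.041
grip_force: 16.9
```

drive_tool(
  deltas=[
    [[0,-0.7,-1,0,0,0],[0,0,-2,0,0,0],[0,0,-2,0,0,0],[0,0,0,0,0,0]],
  ],
)

```text
time: 6.2
position: [0.535, 0.157, 0.1133]
tool_rot: [-0.035, 0.999, 0.0, 0.0]
ft_force: [0.5, -0.1, -0.0]
grip_width: 0.0411
grip_force: 16.9
```

drive_tool(
  deltas=[
    [[0,0,-2,0,0,0],[0,0,-3,0,0,0],[0,0,-3,0,0,0],[0,0,0,0,0,0]],
  ],
)

```text
time: 6.53
position: [0.535, 0.1566, 0.1213]
tool_rot: [-0.036, 0.999, 0.0, -0.0]
ft_force: [0.8, -0.6, -3.1]
grip_width: 0.041
grip_force: 17.0
```

drive_tool(
  deltas=[
    [[0,0,-6,0,0,0],[0,0,-10,0,0,0],[0,0,-15,0,0,0],[0,0,-20,0,0,0],[0,0,-25,0,0,0],[0,0,-25,0,0,0],[0,0,-25,0,0,0],[0,0,-10,0,0,0]],
  ],
)

```text
time: 7.2
position: [0.5367, 0.1567, 0.2614]
tool_rot: [-0.036, 0.999, 0.0, 0.004]
ft_force: [2.2, 0.7, -1.9]
grip_width: 0.0411
grip_force: 17.0
```

Run:
```python
from h import *
a=np.radians(12.9)
togo([.4965+.075*np.cos(a),-.0333+.075*np.sin(a),.26],180+12.9)
```

```text
t 7.2 shift mm [ -20.4 -175.2    1.5] rot [-0.0004  0.0071 -0.1539]
```

drive_tool(
  deltas=[
    [[-2,-15,0,0,0,0],[-4,-28,0,0,0,0],[-4,-32,0,0,0,0],[-4,-32,0,0,0,0],[-3,-30,0,0,0,0],[-3,-23,0,0,0,0],[0,-15,0,0,0,-0.07],[0,0,0,0,0,-0.084]],
  ],
)

```text
time: 7.87
position: [0.5678, -0.0202, 0.2568]
tool_rot: [-0.112, 0.994, -0.001, -0.0]
ft_force: [0.5, 0.4, -2.3]
grip_width: 0.041
grip_force: 17.0
```

drive_tool(
  deltas=[
    [[0,0,0,0,0,0],[0,0,0,0,0,0],[0,0,0,0,0,0],[0,0,0,0,0,0],[0,0,0,0,0,0],[0,0,0,0,0,0],[0,0,0,0,0,0],[0,0,0,0,0,0]],
  ],
)

```text
time: 8.53
position: [0.5675, -0.0164, 0.2571]
tool_rot: [-0.112, 0.994, -0.0, 0.0]
ft_force: [-0.2, 0.5, -2.5]
grip_width: 0.0413
grip_force: 17.0
```

Run:
```python
from h import *
o=sensors.get_obs(); print(o["position"],o["tool_rot"],o["joint_velocities"].round(3))
c=shot("wrist","w3.png"); print(proj(c,[[.4965,-.0333,.067]]))
cv2.imwrite("pics/w3c.png",cv2.resize(c["img"][20:270,120:400,::-1],None,fx=2.4,fy=2.4,interpolation=cv2.INTER_CUBIC))
```

```text
[ 0.56746789 -0.01637963  0.25707623] [-1.12488867e-01  9.93652985e-01 -2.57405668e-05  1.16042783e-05] [-0.003  0.     0.001  0.    -0.001 -0.001]
[[257.1927512 109.9171578]]
```

View pics/w3c.png

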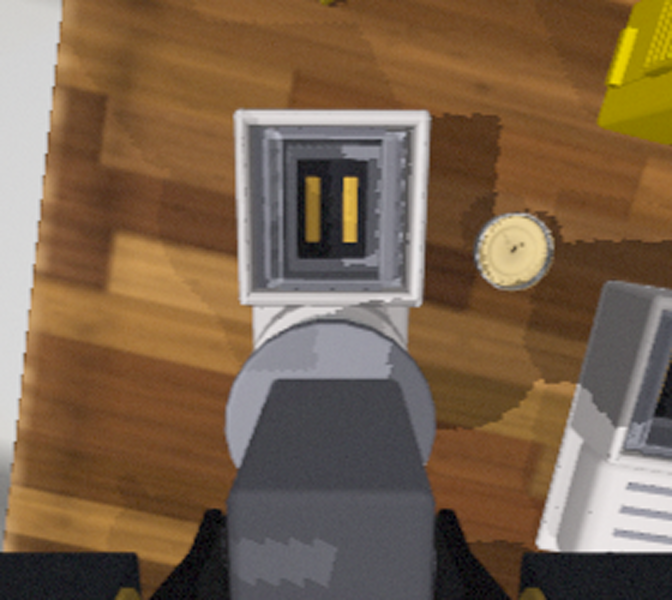

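The chopper rim corners in the crop are (234,112), (431,111), (422,303) and (241,304). The held pack's lower front edge runs (274,379)–(393,379), so it hangs straight.

Run:
```python
from h import *
c=shot("wrist"); o=sensors.get_obs()
k=lambda a:np.array(a)/2.4+[120,20]-.3
b=rect(plane(c,k([(431,111),(422,303),(241,304),(234,112)]),.067));print(b)
# cross-check: gold contacts centre
print("contacts ~z.02:",plane(c,k([(332,210)]),.012))
Rc=R.from_quat(o["tool_rot"])
for z in(.171,.177):
    e=plane(c,k([(274,379),(393,379)]),z); print("pack edge in tool mm",(Rc.inv().apply(e-o["position"])*1000).round(1))
e=plane(c,k([(229,493),(431,493)]),.271); print("pack top edge in tool mm",(Rc.inv().apply(e-o["position"])*1000).round(1))
togo([*b[0],.257],b[1]+180)
```

```text
(array([ 0.4941, -0.033 ]), np.float64(12.6), [np.float64(78.8), np.float64(80.3), np.float64(78.9), np.float64(81.2)])
contacts ~z.02: [[ 0.49461194 -0.03271491  0.012     ]]
pack edge in tool mm [[ 26.6 -18.3  86.1]
 [ 26.6  19.1  86.1]]
pack edge in tool mm [[ 28.1 -17.8  80.1]
 [ 28.1  18.5  80.1]]
pack top edge in tool mm [[ 29.4 -19.4 -13.9]
 [ 29.3  17.8 -13.9]]
t 8.6333 shift mm [75.2  0.3  0.1] rot [-0.      0.0001  0.0054]
```

drive_tool(
  deltas=[
    [[10,-0.7,0,0,0,0.004],[20,0,0,0,0,0],[20,0,0,0,0,0],[15,0,0,0,0,0],[6.5,0,0,0,0,0],[3,0,0,0,0,0],[0,0,0,0,0,0],[0,0,0,0,0,0]],
  ],
)

```text
time: 9.3
position: [0.4958, -0.0339, 0.2574]
tool_rot: [-0.11, 0.994, -0.0, 0.001]
ft_force: [0.2, -0.5, -2.3]
grip_width: 0.0408
grip_force: 17.0
```

drive_tool(
  deltas=[
    [[0,0,15,0,0,0],[0,0,20,0,0,0],[0,0,25,0,0,0],[0,0,20,0,0,0],[0,0,12,0,0,0],[0,0,6,0,0,0],[0,0,0,0,0,0],[0,0,0,0,0,0]],
  ],
)

```text
time: 9.97
position: [0.4959, -0.0338, 0.1592]
tool_rot: [-0.11, 0.994, -0.0, 0.0]
ft_force: [-0.8, -0.6, -2.3]
grip_width: 0.0409
grip_force: 16.8
```

drive_tool(
  deltas=[
    [[0,0,0,0,0,0],[0,0,0,0,0,0],[0,0,0,0,0,0],[0,0,0,0,0,0],[0,0,0,0,0,0],[0,0,0,0,0,0],[0,0,0,0,0,0],[0,0,0,0,0,0]],
  ],
)

```text
time: 10.63
position: [0.4949, -0.0337, 0.1591]
tool_rot: [-0.11, 0.994, -0.0, 0.0]
ft_force: [0.5, -0.9, -2.9]
grip_width: 0.0409
grip_force: 17.0
```

Run:
```python
from h import *
togo([.495,-.0337,.157],192.7)
c=shot("wrist","w4.png")
cv2.imwrite("pics/w4c.png",cv2.resize(c["img"][120:320,150:370,::-1],None,fx=3,fy=3,interpolation=cv2.INTER_CUBIC))
```

```text
t 10.6333 shift mm [-0.1  0.   2.1] rot [-0.      0.0001 -0.0005]
```

View pics/w4c.png

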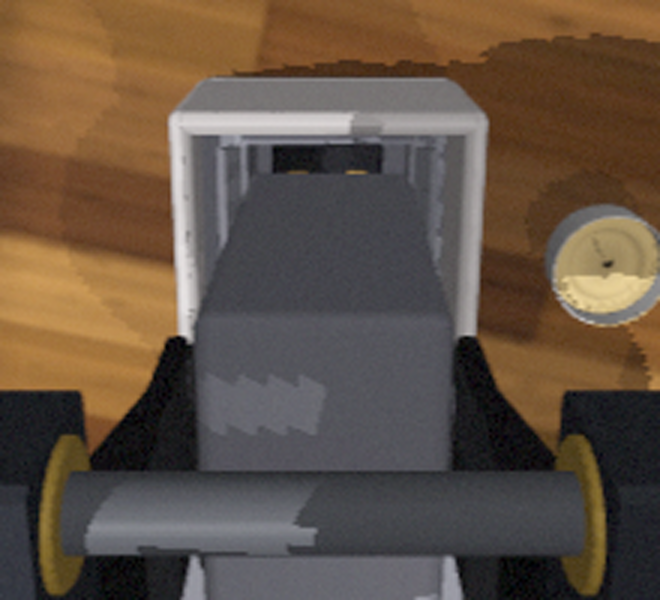

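The held pack's lower edge is at crop (256–407, 175), inside the rim whose outer corners are (170,112) and (488,112). It is centred within about 1 mm in y. Now the x gap.

Run:
```python
from h import *
c=shot("wrist"); o=sensors.get_obs(); Rc=R.from_quat(o["tool_rot"])
k=lambda a:np.array(a)/3+[150,120]-.3
t=lambda uv,z:print((Rc.inv().apply(plane(c,k(uv),z)-o["position"])*1000).round(1))
t([(170,114),(488,114)],.067)
t([(215,137),(445,137)],.067)
t([(256,175),(407,175)],.079)
t([(199,314),(453,314)],.173)
```

```text
[[ 40.7 -39.3  92. ]
 [ 40.6  41.   92. ]]
[[ 34.8 -28.1  92. ]
 [ 34.7  30.4  92. ]]
[[ 27.8 -17.   80. ]
 [ 27.7  19.9  80. ]]
[[ 29.7 -19.  -14. ]
 [ 29.7  18.3 -14. ]]
```

drive_tool(
  deltas=[
    [[0,-0.5,2,0,0,0],[0,0,2,0,0,0],[0,0,2,0,0,0],[0,0,2,0,0,0],[0,0,2,0,0,0],[0,0,2,0,0,0],[0,0,0,0,0,0]],
  ],
)

```text
time: 11.32
position: [0.4948, -0.0341, 0.1466]
tool_rot: [-0.11, 0.994, 0.0, -0.0]
ft_force: [-0.6, -0.1, -2.1]
grip_width: 0.0411
grip_force: 16.8
```

drive_tool(
  deltas=[
    [[0,0,2,0,0,0],[0,0,2,0,0,0],[0,0,2,0,0,0],[0,0,2,0,0,0],[0,0,0,0,0,0]],
  ],
)

```text
time: 11.73
position: [0.4948, -0.0341, 0.1386]
tool_rot: [-0.11, 0.994, 0.0, -0.0]
ft_force: [0.9, 1.3, -2.4]
grip_width: 0.0406
grip_force: 16.8
```

drive_tool(
  deltas=[
    [[0,0,2,0,0,0],[0,0,2,0,0,0],[0,0,2,0,0,0],[0,0,2,0,0,0],[0,0,2,0,0,0],[0,0,0,0,0,0]],
  ],
)

```text
time: 12.23
position: [0.4948, -0.0341, 0.1286]
tool_rot: [-0.11, 0.994, 0.0, -0.0]
ft_force: [-0.8, 0.1, -2.3]
grip_width: 0.0409
grip_force: 16.8
```

drive_tool(
  deltas=[
    [[0,0,2,0,0,0],[0,0,2,0,0,0],[0,0,2,0,0,0],[0,0,2,0,0,0],[0,0,0,0,0,0]],
  ],
)

```text
time: 12.65
position: [0.4948, -0.0341, 0.1206]
tool_rot: [-0.11, 0.994, 0.0, -0.0]
ft_force: [1.0, 0.1, -2.5]
grip_width: 0.0411
grip_force: 17.0
```

drive_tool(
  deltas=[
    [[0,0,1.5,0,0,0],[0,0,1.5,0,0,0],[0,0,1,0,0,0],[0,0,1,0,0,0],[0,0,0,0,0,0]],
  ],
)

```text
time: 13.07
position: [0.495, -0.0342, 0.1159]
tool_rot: [-0.11, 0.994, 0.0, -0.0]
ft_force: [0.1, -0.4, -3.2]
grip_width: 0.0413
grip_force: 17.0
```

drive_tool(
  deltas=[
    [[0,0,1,0,0,0],[0,0,1,0,0,0],[0,0,1,0,0,0],[0,0,0,0,0,0]],
  ],
)

```text
time: 13.4
position: [0.495, -0.0342, 0.1129]
tool_rot: [-0.11, 0.994, 0.0, -0.0]
ft_force: [-0.6, -0.7, -2.7]
grip_width: 0.0413
grip_force: 17.0
```

drive_tool(
  deltas=[
    [[0,0,1,0,0,0],[0,0,1,0,0,0],[0,0,1,0,0,0],[0,0,0,0,0,0]],
  ],
)

```text
time: 13.73
position: [0.4952, -0.0342, 0.1101]
tool_rot: [-0.11, 0.994, -0.0, 0.0]
ft_force: [0.2, 1.7, 0.6]
grip_width: 0.041
grip_force: 16.9
```

drive_tool(
  deltas=[
    [[0,0,1,0,0,0],[0,0,1,0,0,0],[0,0,1,0,0,0],[0,0,0,0,0,0]],
  ],
)

```text
time: 14.07
position: [0.4952, -0.0342, 0.1071]
tool_rot: [-0.11, 0.994, -0.0, 0.0]
ft_force: [-1.3, 0.2, 1.7]
grip_width: 0.041
grip_force: 16.9
```

drive_tool(
  deltas=[
    [[0,0,1,0,0,0],[0,0,1,0,0,0],[0,0,1,0,0,0],[0,0,0,0,0,0]],
  ],
)

```text
time: 14.4
position: [0.4952, -0.0342, 0.104]
tool_rot: [-0.11, 0.994, -0.0, 0.0]
ft_force: [-0.2, 0.5, 2.7]
grip_width: 0.0411
grip_force: 16.9
```

drive_tool(
  deltas=[
    [[0,0,0.7,0,0,0],[0,0,0,0,0,0],[0,0,0,0,0,0]],
  ],
)

```text
time: 14.65
position: [0.4952, -0.0342, 0.1034]
tool_rot: [-0.11, 0.994, -0.0, 0.0]
ft_force: [-0.1, 0.4, 2.9]
grip_width: 0.0412
grip_force: 16.9
```

drive_tool(
  deltas=[
    [[0,0,0.7,0,0,0],[0,0,0,0,0,0],[0,0,0,0,0,0]],
  ],
)

```text
time: 14.9
position: [0.4951, -0.0342, 0.1027]
tool_rot: [-0.11, 0.994, -0.0, 0.0]
ft_force: [-1.3, 0.7, 3.5]
grip_width: 0.0408
grip_force: 16.9
```

drive_tool(
  deltas=[
    [[0,0,0.7,0,0,0],[0,0,0,0,0,0],[0,0,0,0,0,0]],
  ],
)

```text
time: 15.15
position: [0.4951, -0.0342, 0.102]
tool_rot: [-0.11, 0.994, -0.0, 0.0]
ft_force: [1.5, 1.9, 2.7]
grip_width: 0.0412
grip_force: 16.9
```

drive_tool(
  deltas=[
    [[0,0,0.5,0,0,0],[0,0,0,0,0,0],[0,0,0,0,0,0]],
  ],
)

```text
time: 15.4
position: [0.4951, -0.0342, 0.1015]
tool_rot: [-0.11, 0.994, -0.0, 0.0]
ft_force: [-0.0, 0.4, 3.3]
grip_width: 0.0413
grip_force: 16.9
```

drive_tool(
  deltas=[
    [[0,0,0.5,0,0,0],[0,0,0,0,0,0],[0,0,0,0,0,0]],
  ],
)

```text
time: 15.65
position: [0.4952, -0.0342, 0.1011]
tool_rot: [-0.11, 0.994, -0.0, 0.0]
ft_force: [-1.2, 1.3, 4.3]
grip_width: 0.041
grip_force: 16.9
```

drive_tool(
  deltas=[
    [[0,0,0.5,0,0,0],[0,0,0,0,0,0],[0,0,0,0,0,0]],
  ],
)

```text
time: 15.9
position: [0.4952, -0.0342, 0.101]
tool_rot: [-0.11, 0.994, -0.0, 0.0]
ft_force: [-0.1, 2.0, 8.2]
grip_width: 0.041
grip_force: 16.9
```

Hard bottom felt (8 N, z = 0.101). Releasing.

drive_tool(
  deltas=[
    [[0,0,0,0,0,0],[0,0,0,0,0,0],[0,0,0,0,0,0],[0,0,0,0,0,0],[0,0,0,0,0,0],[0,0,0,0,0,0]],
  ],
  gripper=70,
)

```text
time: 16.4
position: [0.495, -0.0344, 0.1001]
tool_rot: [-0.11, 0.994, -0.0, -0.0]
ft_force: [-0.1, -0.4, -0.6]
grip_width: 0.0598
grip_force: 0.0
```

drive_tool(
  deltas=[
    [[0,0,0,0,0,0],[0,0,0,0,0,0],[0,0,0,0,0,0],[0,0,0,0,0,0]],
  ],
  gripper=60,
)

```text
time: 16.73
position: [0.4947, -0.0337, 0.1002]
tool_rot: [-0.11, 0.994, 0.001, -0.0]
ft_force: [-0.6, 3.1, 0.1]
grip_width: 0.0527
grip_force: 1.6
```

Run:
```python
from h import *
print(sensors.get_obs()["grip_width"])
```

```text
0.05273663474719685
```

drive_tool(
  deltas=[
    [[0,0,0,0,0,0],[0,0,0,0,0,0],[0,0,0,0,0,0],[0,0,0,0,0,0],[0,0,0,0,0,0],[0,0,0,0,0,0]],
  ],
  gripper=100,
)

```text
time: 17.23
position: [0.4952, -0.0344, 0.1006]
tool_rot: [-0.11, 0.994, -0.0, 0.0]
ft_force: [0.5, 0.3, 0.2]
grip_width: 0.083
grip_force: 0.0
```

drive_tool(
  deltas=[
    [[0,0,-5,0,0,0],[0,0,-10,0,0,0],[0,0,-20,0,0,0],[0,0,-25,0,0,0],[0,0,-25,0,0,0],[0,0,-15,0,0,0],[0,0,0,0,0,0],[0,0,0,0,0,0]],
  ],
)

```text
time: 17.9
position: [0.4956, -0.0343, 0.2018]
tool_rot: [-0.11, 0.994, -0.001, 0.001]
ft_force: [0.1, 0.2, -0.2]
grip_width: 0.0869
grip_force: 0.0
```

drive_tool(
  deltas=[
    [[0,0,0,0,0,0],[0,0,0,0,0,0],[0,0,0,0,0,0],[0,0,0,0,0,0]],
  ],
)

```text
time: 18.23
position: [0.4945, -0.0341, 0.1995]
tool_rot: [-0.11, 0.994, 0.0, -0.001]
ft_force: [1.5, -0.0, -0.3]
grip_width: 0.087
grip_force: 0.0
```

Run:
```python
from h import *
c=shot("wrist"); s=shot("side")
a=cv2.resize(c["img"][100:260,160:360,::-1],None,fx=3,fy=3)[:450]
b=cv2.resize(s["img"][150:270,200:300,::-1],None,fx=2,fy=2); a[:240,:200]=b
cv2.imwrite("pics/w5.png",a)
```

```text
(no output)
```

View pics/w5.png

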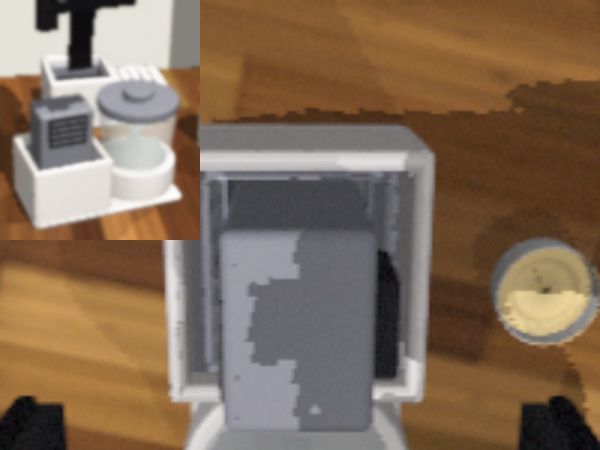

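The pack sits level in the chopper bay, with its top at (222–378, 230–430). The black tab shows 8.3 px proud, the same as when it was locked in the charger, so the tab is out and the pack is locked. The robot is clear, so I'm handing in.

```bash
python3 -c "
from rig import ticket
print(ticket.hand_in())"
```

```text
the job is handed in; nothing more can be done
None
```

The battery pack is out of the charger and in the chopper bay, pressed to the hard bottom at about 8 N on the wrist, and the last picture shows the tab sprung out; I handed the job in at about 18 s, but no verdict was returned.

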